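# Fit up pipe stubs on their base plates for tacking

### The arm

A 7-joint arm with a two-finger parallel gripper is mounted at the origin on the work surface. World frame = base frame: x ahead of the robot, y to its left, z up, the work surface at z = 0. Lengths are in m, angles in degrees, forces in N, time in s.
With the tool pointing down it reaches from about 0.35 to 0.9 m from the base axis. Payload 19.9 kg.
Tool frame: the origin (TCP) lies on the front face of the gripper's body, between the roots of the fingers; the fingertips stand 97 mm ahead of it and the grasp point (between the pads) lies 78 mm ahead of it; z points along the fingers, y is the line along which they close (so a half turn about z gives the same grasp; the last joint's range is limited). The gripper opens to 94 mm and grips with 3 to 60 N. Pads are 16 mm wide; open, the fingers measure 119 mm over their backs; the gripper's body (75 mm by 177 mm) begins 78 mm behind the grasp point.
Start: joints at [73.826, 23.915, -0.59, 92.452, 0.269, 63.638, -3.037], TCP at [0.149, -0.607, 0.303] pointing down, gripper open.
Joint ranges: [-161.28, 161.28], [-22.2, 115.67], [-73.04, 71.86], [3.21, 147.25], [-68.34, 248.33], [10.77, 114.83], [-161.83, 161.83]. Speed limits (degrees/s): [108.29, 108.29, 136.94, 136.94, 172.46, 172.46, 172.46].

### API

Orientations are given as [roll, pitch, yaw] about the fixed x, y, z axes, in that order (R = Rz(yaw) Ry(pitch) Rx(roll)).
In Python, from plant import robot gives the robot as it stands.
- The arm moves only by the tool send_rows, never from a script. Its argument "deltas" is a list of rows, each a list of 2 entries, a list of its own where there are three numbers: the shift along the tool's x, y, z in units of 40 mm (1.0 is 40 mm), then the turn about the tool's z in units of 8 degrees (1.0 is 8 degrees). In form: [[[dx, dy, dz], roll], ...]. A call has 1 to 8 rows; each row is the pose to reach, as a shift and turn from the pose commanded when the call began, along the tool's axes at that moment; what a row does not reach only later rows make up. A row lasts 1/10 s, in which the tool goes at most 50 mm and 8.59 degrees, less where a joint would pass 70% of its speed; a pose out of reach is approached as far as the arm can. A call with a gripper value outside its range is refused whole. "grip" is the closure in counts, from 0 (fully open) to 255 (shut), set as the call begins (left out, the last holds). The fingers move at their own pace and stop on an object; "newtons" is the grip in N (left out, the last holds). Time passes only in rows, so rows that repeat a pose let the fingers close. It gives the time, the measured TCP pose, the force, the opening and the grip force at its end, in the units of the state.
- robot.get_state(): the state, without advancing time (a new reading comes with each control period).
- robot.camera(name): name is "side" or "top" or "wrist"; returns a dict with "color" (384x512x3 uint8, red, green, blue), "z_map" (384x512 float32, m along the optical axis (not along the pixel's ray), 0 where there is no reading), "mtx" (3x3 intrinsics, pixels), "cam_to_world" (4x4, takes a point from camera to world coordinates); the wrist camera has in their place "T_tool_cam" (4x4, takes a point from camera to tool coordinates, whose origin is the TCP and whose axes are the flange's). Camera axes: x right, y up, looking along -z (the intrinsics and any distortion apply to the point x, -y, -z); pixel columns grow to the right and rows downward; lengths in m; the calibration is good to about 2 mm. A picture is of the moment at which its call begins: read the wrist's pose just before it.
- robot.close_job(): hands the job in; it is judged then, once.
The state is a dict: "t": time; "joint_positions": joint angles; "qd": joint speeds; "effort": joint torques, N m; "tool_pos": TCP position; "eef_rot": TCP orientation; "contact_force": force on the tool from outside, world axes, zero at the start; "torque": the same for the moment, N m; "finger_gap": opening from 0.0 (shut) to 1.0 (fully open); "finger_force": force on a finger pad.
Only numpy, scipy, OpenCV 4.12 (cv2) and the standard library are available. Lean on these libraries where they do the work, as an engineer would, in place of code of your own. Each camera call takes 0.05 s, during which the arm holds its last target. There are 200 camera calls.

### The job

Set up the tack-welding job: pick out the three round tube stubs and stand each upright in the middle of its base plate, the widest on the largest plate, the middle one on the middle plate, the thinnest on the smallest. When all three are standing, put the aluminium purge plug, stem up, fully home in the top of the widest tube. Leave the two square tubes and the black magnet where they are.

Things in the scene. Friction and masses are not known exactly. Their poses are not given: they have to be found in the camera images.
- tube_wide: the widest of the three round steel tube stubs, 60 mm outside diameter, 50 mm bore, 70 mm tall, open at both ends, standing upright on the table at the start; it belongs on plate_large. Origin: centre of its lower end, z up its axis
- tube_medium: the middle of the three round steel tube stubs, 42 mm outside diameter, 34 mm bore, 70 mm tall, open at both ends, standing upright on the table at the start; it belongs on plate_medium. Origin: centre of its lower end, z up its axis
- tube_thin: the thinnest of the three round steel tube stubs, 26 mm outside diameter, 20 mm bore, 70 mm tall, open at both ends, standing upright on the table at the start; it belongs on plate_small. Origin: centre of its lower end, z up its axis
- plate_large: the largest of the three square steel base plates, 100 x 100 mm, 8 mm thick, lying flat and fixed to the table, with a small dark centre mark and a scribed circle of 60 mm, the size of the tube it takes. Origin: centre of its underside (the tube stands 8 mm above it), z up, x and y along its edges
- plate_medium: the middle-sized of the three square steel base plates, 80 x 80 mm, 8 mm thick, lying flat and fixed to the table, with a small dark centre mark and a scribed circle of 42 mm, the size of the tube it takes. Origin: centre of its underside (the tube stands 8 mm above it), z up, x and y along its edges
- plate_small: the smallest of the three square steel base plates, 60 x 60 mm, 8 mm thick, lying flat and fixed to the table, with a small dark centre mark and a scribed circle of 26 mm, the size of the tube it takes. Origin: centre of its underside (the tube stands 8 mm above it), z up, x and y along its edges
- plug: loose aluminium purge plug, stem up on the table at the start: below, a round spigot 40 mm across, 10 mm high; on it a disc 66 mm across, 8 mm thick (10 to 18 mm up); on that a grip stem 22 mm across, 18 to 53 mm up. The spigot enters the wide tube's top with 5 mm to spare all round, the disc resting on the rim. Origin: centre of the spigot's underside, z up the stem
- square_large: square steel tube offcut, 50 x 50 mm, 70 mm tall, standing open end up, loose; to be left alone. Origin: centre of its lower end
- square_small: square steel tube offcut, 30 x 30 mm, 70 mm tall, standing open end up, loose; to be left alone. Origin: centre of its lower end
- magnet: flat black triangular welding magnet, sides 66 mm, 18 mm thick, lying loose on the table; it does not attract in this scene; to be left alone. Origin: centre of its underside
Mind the look-alikes: they are no part of the job. What is shaped like the tube_thin but green or red is not meant. Leave any brown look-alike of the plug alone.

How it is judged:
By the outcome, as a careful person would: the job done as asked, in the order asked, and still so for the second after the job is handed in, with the robot touching nothing.
It also fails if it takes over 126 s, if anything falls off the work surface, if the arm or the gripper's body presses on something with over 40 N, if the wrist force passes 120 N, or if a joint passes its speed limit or range.

## Working session

There is one attempt and no reset: what is moved stays moved. The work goes in short steps, Python scripts to look and compute and a tool call to move; the robot and the scene stay as the last step left them, time stands still between calls to the robot, and variables do not carry over. Pictures are saved under pics/ and viewed, at most 14 in all, crops included, and the job is handed in when it is done.

Besides the shell and the picture viewer there is one more tool, called after ">>>" as name(argument=value, ...), one argument or row to a line, values as JSON. send_rows: Moves the arm, as the interface text tells. Its arguments: {"type":"object","properties":{"deltas":{"type":"array"},"grip":{"type":"number"},"newtons":{"type":"number"}},"required":["deltas"]}

```bash
mkdir -p pics; ls; python3 - <<'E'
from plant import robot
import cv2,numpy as np
s=robot.get_state();print(s)
for n in("top","side"):
    c=robot.camera(n);cv2.imwrite(f"pics/{n}0.png",cv2.resize(c["color"][:,:,::-1],(768,576),interpolation=cv2.INTER_CUBIC));print(n,c.keys(),c["mtx"],c["cam_to_world"])
    np.savez(f"{n}0.npz",**{k:c[k] for k in("color","z_map","mtx","cam_to_world")})
E
```

```text
pics
{'t': 0.0, 'joint_positions': array([73.82645914, 23.94883862, -0.58947643, 92.48653393,  0.26924492,
       63.63676152, -3.03839003]), 'qd': array([ 0.06237034, -0.05168263,  0.02223875, -0.02565118,  0.05458702,
        0.00396887, -0.0305737 ]), 'effort': array([-2.42162596e-04, -8.51255965e+01,  6.38377592e-01, -4.25986826e+01,
       -4.88632021e-02,  1.86705025e-02,  8.92615049e-05]), 'tool_pos': array([ 0.14896383, -0.60671756,  0.30200916]), 'eef_rot': array([-1.79929435e+02,  5.56552216e-03,  1.37937432e+01]), 'contact_force': array([ 0.48451358, -0.57396869,  0.39367437]), 'torque': array([ 0.03798214, -0.01696548, -0.02557799]), 'finger_force': 0.0, 'finger_gap': 1.0022017713752565}
top dict_keys(['color', 'z_map', 'mtx', 'cam_to_world']) [[357.43218635   0.         258.16422634]
 [  0.         357.43218635 186.58328704]
 [  0.           0.           1.        ]] [[-9.12926702e-04  9.89612264e-01 -1.43759293e-01  4.01663959e-01]
 [-9.99761504e-01 -4.04002529e-03 -2.14619142e-02 -1.60859477e-02]
 [-2.18197647e-02  1.43705413e-01  9.89379933e-01  9.96421543e-01]
 [ 0.00000000e+00  0.00000000e+00  0.00000000e+00  1.00000000e+00]]
side dict_keys(['color', 'z_map', 'mtx', 'cam_to_world']) [[376.96163292   0.         253.01153291]
 [  0.         376.96163292 186.64839867]
 [  0.           0.           1.        ]] [[-0.82436874  0.35586643 -0.44019912  0.13783255]
 [-0.56579573 -0.54147954  0.62183204  0.57962374]
 [-0.01706967  0.76168168  0.64772652  0.62534876]
 [ 0.          0.          0.          1.        ]]
```

View pics/top0.png

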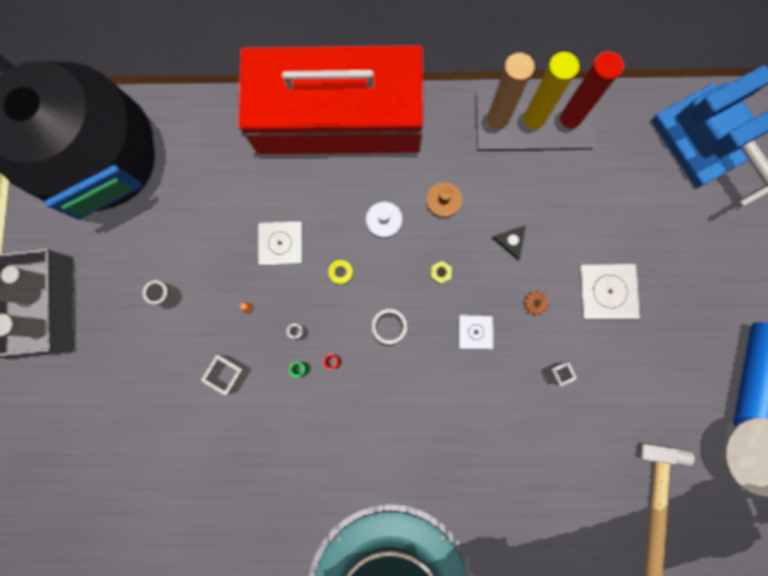

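View pics/side0.png

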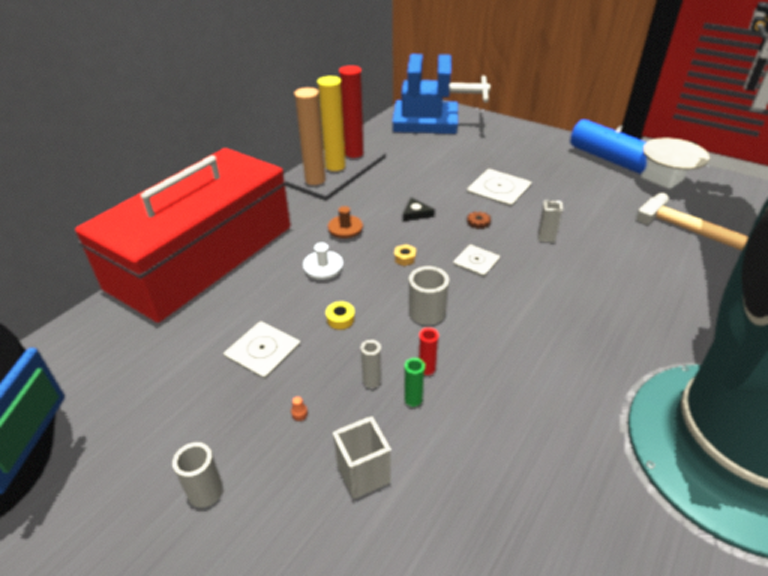

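The candidates for the thin tube in the top picture are grey at (294,331), green at (298,369) and red at (331,361). Grey is the one meant. For the plug they are silver at (384,219) and brown at (445,199), and silver is meant. The wide tube is at (389,326) and the medium one at (155,292). The large, medium and small plates are at (610,291), (280,243) and (476,332). The square tubes at (222,375) and (563,373) and the magnet at (512,240) stay where they are.

```bash
cat > h.py <<'E'
import numpy as np,cv2
def cast(uv,K,T,z):
    uv=np.atleast_2d(uv).astype(float)
    d=np.c_[(uv[:,0]-K[0,2])/K[0,0],-(uv[:,1]-K[1,2])/K[1,1],-np.ones(len(uv))]@T[:3,:3].T
    o=T[:3,3];return o+d*((z-o[2])/d[:,2])[:,None]
def circ(p):
    A=np.c_[2*p[:,:2],np.ones(len(p))];s=np.linalg.lstsq(A,(p[:,:2]**2).sum(1),rcond=None)[0]
    return s[:2],np.sqrt(s[2]+s[:2]@s[:2])
def light(rgb,lo=120):
    f=rgb.astype(int);return ((f.min(2)>lo)&(f.max(2)-f.min(2)<45)).astype(np.uint8)
def blob(rgb,uv,win=45,up=4,lo=None):
    """largest light contour around uv in an upsampled window, full-image pixels"""
    u,v=map(int,uv);x0,y0=max(u-win,0),max(v-win,0)
    c=cv2.resize(rgb[y0:v+win,x0:u+win],None,fx=up,fy=up,interpolation=cv2.INTER_CUBIC)
    m=light(c,lo)
    cs,_=cv2.findContours(m,cv2.RETR_EXTERNAL,cv2.CHAIN_APPROX_NONE)
    ctr=(np.array([u-x0,v-y0])+.5)*up
    k=max((q for q in cs if cv2.contourArea(q)>up*up*20 and abs(cv2.pointPolygonTest(q,tuple(map(float,ctr)),True))<12*up or cv2.pointPolygonTest(q,tuple(map(float,ctr)),False)>0),key=cv2.contourArea)
    return (k[:,0]+.5)/up-.5+[x0,y0]
E
python3 - <<'E'
from h import *
d=np.load("top0.npz");K,T,im=d["mtx"],d["cam_to_world"],d["color"]
P=lambda a:(a[0]/1.5,a[1]/1.5)
for n,a,z in[("wide",(389,326),.07),("medium",(155,292),.07),("thin",(294,331),.07),("plug",(384,219),.018)]:
    for lo in(115,135):
        p=cast(blob(im,P(a),32,4,lo),K,T,z);c,r=circ(p);mr=cv2.minAreaRect((p[:,:2]*1000).astype(np.float32));print(n,lo,c.round(4),(2*r).round(4),np.round(mr[0],1),np.round(mr[1],1))
for n,a in[("large",(610,291)),("med",(280,243)),("small",(476,332))]:
    p=cast(blob(im,P(a),32,4,135),K,T,.008);r=cv2.minAreaRect((p[:,:2]*1000).astype(np.float32));print(n,np.round(r[0],1),np.round(r[1],1),r[2])
z=d["z_map"]
for a in[(389,326),(384,219),(610,270)]: print(z[int(a[1]/1.5),int(a[0]/1.5)])
c=im[110:270,80:350][:,:,::-1];cv2.imwrite("pics/crop1.png",cv2.resize(c,(800,474),interpolation=cv2.INTER_CUBIC))
E
```

```text
wide 115 [0.4577 0.0028] 0.1882 [459.2   3.3] [166.9 165. ]
wide 135 [0.4571 0.0016] 0.064 [457.2   1.6] [64.7 63.3]
medium 115 [0.5211 0.4151] 0.1961 [520.8 416.1] [180.7 169.8]
medium 135 [0.5175 0.4151] 0.0454 [517.6 415.3] [44.9 45.4]
thin 115 [0.4548 0.1674] 0.1834 [451.8 168. ] [170.2 165.3]
thin 135 [0.4491 0.1669] 0.0292 [449.1 167. ] [29.7 28.7]
plug 115 [0.6635 0.0123] 0.2074 [661.8  13.5] [181.9 184.6]
plug 135 [0.661  0.0122] 0.0723 [661.   12.4] [71.9 73.5]
large [ 524.  -403.8] [104.9 106.5] 0.29459401965141296
med [618.  209.7] [87.6 87. ] 1.9692363739013672
small [ 449.7 -156.8] [66.6 65.9] 88.46588897705078
0.9952741
0.9725768
0.9949258
```

View pics/crop1.png

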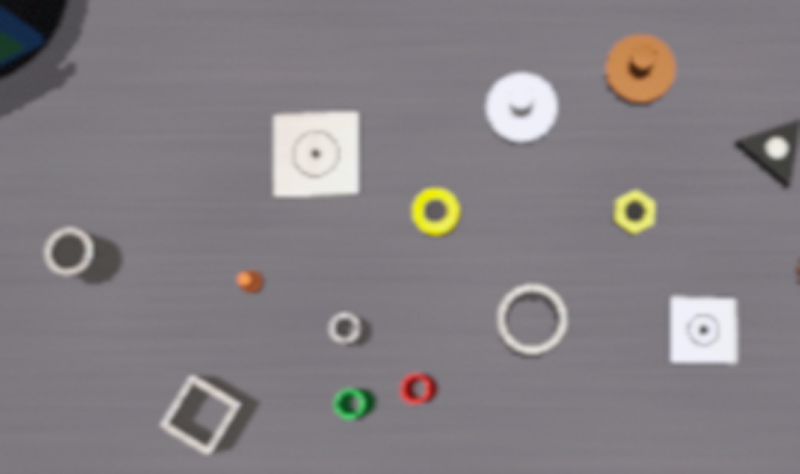

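>>> send_rows(
  deltas=[
    [[11.11, -12.95, 0], 1.72],
    [[11.11, -12.95, 0], 1.72],
    [[11.11, -12.95, 0], 1.72],
    [[11.11, -12.95, 0], 1.72],
    [[11.11, -12.95, 0], 1.72],
    [[11.11, -12.95, 0], 1.72],
    [[11.11, -12.95, 0], 1.72],
    [[11.11, -12.95, 0], 1.72],
  ],
  grip=0,
  newtons=30,
)

```text
t: 0.9
tool_pos: [0.3299, -0.2481, 0.3027]
eef_rot: [180.0, -0.0, 0.0]
contact_force: [0.9, -0.4, -0.0]
finger_gap: 1.004
finger_force: 0.0
```

```bash
cat >> h.py <<'E'
from plant import robot
from scipy.spatial.transform import Rotation as Ro
def tool(s):
    T=np.eye(4);T[:3,:3]=Ro.from_euler("xyz",s["eef_rot"],degrees=True).as_matrix();T[:3,3]=s["tool_pos"];return T
def go(x,y,z,yaw=0):
    """units for send_rows from the present pose to a target TCP position and yaw"""
    s=robot.get_state();T=tool(s);d=T[:3,:3].T@(np.array([x,y,z])-T[:3,3])/.04
    print("t",round(s["t"],2),"pos",s["tool_pos"].round(4),"rot",s["eef_rot"].round(2),"gap",round(s["finger_gap"],3),"units",d.round(3),"roll",round(-(((yaw-s["eef_rot"][2]+180)%360)-180)/8,3))
def wrist(name=None):
    s=robot.get_state();c=robot.camera("wrist")
    if name: cv2.imwrite(f"pics/{name}.png",c["color"][:,:,::-1])
    return c["color"],c["mtx"],tool(s)@c["T_tool_cam"],c["z_map"]
E
python3 -c "
from h import *
go(.457,.002,.3)"
```

```text
t 0.9 pos [ 0.3299 -0.2481  0.3027] rot [ 1.7998e+02 -0.0000e+00  3.0000e-02] gap 1.004 units [ 3.179 -6.25   0.065] roll 0.003
```

>>> send_rows(
  deltas=[
    [[3.18, -6.25, 0.07], 0],
    [[3.18, -6.25, 0.07], 0],
    [[3.18, -6.25, 0.07], 0],
    [[3.18, -6.25, 0.07], 0],
    [[3.18, -6.25, 0.07], 0],
    [[3.18, -6.25, 0.07], 0],
    [[3.18, -6.25, 0.07], 0],
    [[3.18, -6.25, 0.07], 0],
  ],
)

```text
t: 1.7
tool_pos: [0.4565, 0.0003, 0.2995]
eef_rot: [-180.0, 0.0, 0.1]
contact_force: [0.1, -0.6, -0.2]
finger_gap: 1.0
finger_force: 0.0
```

```bash
python3 -c "
from h import *
im,K,T,z=wrist('w1');print(K,T.round(4));np.savez('w1.npz',im=im,K=K,T=T,z=z)
go(.457,.002,.123)"
```

```text
[[271.89065879   0.         255.45732631]
 [  0.         271.89065879 192.9843524 ]
 [  0.           0.           1.        ]] [[ 5.000e-04  9.608e-01  2.773e-01  5.376e-01]
 [-1.000e+00  4.000e-04  3.000e-04 -3.000e-04]
 [ 2.000e-04 -2.773e-01  9.608e-01  3.820e-01]
 [ 0.000e+00  0.000e+00  0.000e+00  1.000e+00]]
t 1.75 pos [ 0.4563 -0.0005  0.2996] rot [1.8e+02 5.0e-02 1.0e-02] gap 0.997 units [ 0.021 -0.062  4.414] roll 0.002
```

View pics/w1.png

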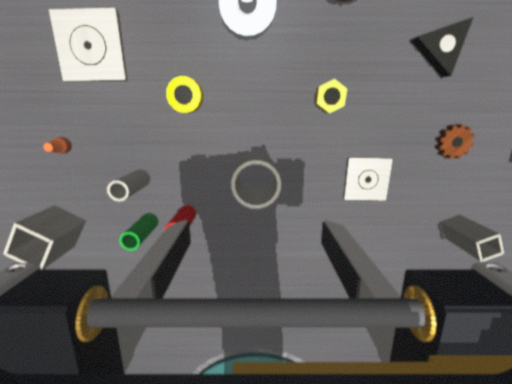

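The wrist view shows the wide tube's rim at (256,184), the thin tube's rim at (118,190), the small plate at (368,179), the medium plate at (88,45) and the plug at (248,5).

```bash
cat >> h.py <<'E'
def dark(im,uv,K,T,z,win=9,up=8):
    """dark centre mark near uv -> world"""
    u,v=map(int,uv);c=cv2.cvtColor(im[v-win:v+win+1,u-win:u+win+1],cv2.COLOR_RGB2GRAY)
    w=np.clip(c.astype(float).max()*.75-c,0,None);n,l,_,_=cv2.connectedComponentsWithStats((w>0).astype(np.uint8))
    k=l[win,win] or 1;w=w*(l==k);g=np.mgrid[v-win:v+win+1,u-win:u+win+1]
    p=(w*g[1]).sum()/w.sum(),(w*g[0]).sum()/w.sum();return p,cast(p,K,T,z)[0]
def rim(im,uv,K,T,z,D,lo,win=40):
    p=cast(blob(im,uv,win,4,lo),K,T,z);c,r=circ(p)
    for _ in range(4):
        e=abs(np.hypot(*(p[:,:2]-c).T)-r);q=p[e<max(.003,np.median(e))];c,r=circ(q)
    return c,2*r,len(q)/len(p)
E
python3 - <<'E'
from h import *
d=np.load("w1.npz");im,K,T=d["im"],d["K"],d["T"];t=np.load("top0.npz")
for lo in(95,110,130):
    for n,uv,z,D in[("wide",(256,184),.07,.06),("thin",(118,190),.07,.026)]:
        try: print(n,lo,*rim(im,uv,K,T,z,D,lo))
        except Exception as e: print(n,lo,e)
for n,uv,r in[("small",(368,179),(476,332)),("med",(88,45),(280,243))]:
    print(n,dark(im,uv,K,T,.008),dark(t["color"],np.array(r)/1.5,t["mtx"],t["cam_to_world"],.008,5))
print("large",dark(t["color"],np.array((610,291))/1.5,t["mtx"],t["cam_to_world"],.008,5))
E
```

```text
wide 95 [ 0.457762   -0.00069214] 0.060315433794410046 1.0
thin 95 [0.45148769 0.16677169] 0.10507292397929895 0.5
wide 110 [ 0.45783463 -0.00072368] 0.05898268996455024 1.0
thin 110 [0.45118851 0.16773801] 0.10627443670014818 0.49959514170040487
wide 130 [ 0.45794767 -0.00077218] 0.05721330830522927 1.0
thin 130 [0.45019517 0.16439965] 0.027769815088604346 1.0
small ((np.float64(367.7736087689713), np.float64(179.12563237774032)), array([ 0.45009734, -0.15891213,  0.008     ])) ((np.float64(316.9855072463768), np.float64(220.91304347826087)), array([ 0.44934003, -0.15616231,  0.008     ]))
med ((np.float64(87.19102317243211), np.float64(44.810636743908105)), array([0.62033484, 0.20778763, 0.008     ])) ((np.float64(186.06666666666666), np.float64(161.44444444444446)), array([0.61817669, 0.20985076, 0.008     ]))
large ((np.float64(406.49285714285713), np.float64(193.72857142857143)), array([ 0.52367086, -0.40436629,  0.008     ]))
```

>>> send_rows(
  deltas=[
    [[0.03, 0.0, 1.1], 0],
    [[0.03, 0.0, 2.2], 0],
    [[0.03, 0.0, 3.3], 0],
    [[0.03, 0, 4.1], 0],
    [[0.03, 0, 4.45], 0],
    [[0.03, 0, 4.45], 0],
  ],
)

```text
t: 2.35
tool_pos: [0.4566, -0.001, 0.1203]
eef_rot: [180.0, 0.2, -0.0]
contact_force: [-0.8, -0.7, 0.7]
finger_gap: 1.003
finger_force: 0.0
```

>>> send_rows(
  deltas=[
    [[0, 0, 0], 0],
    [[0, 0, 0], 0],
    [[0, 0, 0], 0],
    [[0, 0, 0], 0],
    [[0, 0, 0], 0],
    [[0, 0, 0], 0],
    [[0, 0, 0], 0],
    [[0, 0, 0], 0],
  ],
  grip=255,
  newtons=30,
)

```text
t: 3.15
tool_pos: [0.458, 0.0, 0.1223]
eef_rot: [180.0, -0.0, 0.0]
contact_force: [-1.5, -1.0, 8.6]
finger_gap: 0.633
finger_force: 30.0
```

```bash
python3 -c "
from h import *
im,K,T,z=wrist('w2');np.savez('w2.npz',im=im,K=K,T=T,z=z);print(robot.get_state()['finger_force'])
go(.457,-.0005,.30)"
```

```text
30.001573311164975
t 3.2 pos [0.458  0.     0.1223] rot [ 1.7998e+02 -3.0000e-02  4.0000e-02] gap 0.633 units [-0.024  0.014 -4.442] roll 0.005
```

View pics/w2.png

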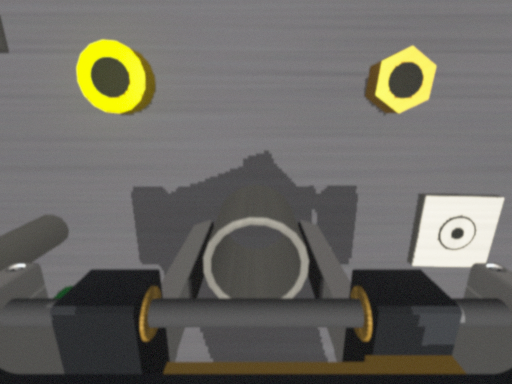

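The wide tube is between the pads with its rim at (256,262), and the crossbar hides only its lower edge.

```bash
cat >> h.py <<'E'
def arc(im,K,T,z,uv,R0,lo=120,tol=.004,win=70):
    """outer circle of a light rim from contour points close to radius R0; rows above the crossbar"""
    k=blob(im,uv,win,4,lo);k=k[k[:,1]<296];p=cast(k,K,T,z);c=cast(uv,K,T,z)[0,:2]
    for _ in range(8):
        e=np.hypot(*(p[:,:2]-c).T)-R0;q=p[abs(e)<tol]
        if len(q)<10: return c,0,0
        c,r=circ(q)
    return c,2*r,len(q)
E
python3 - <<'E'
from h import *
d=np.load("w2.npz");im,K,T=d["im"],d["K"],d["T"];g=cv2.cvtColor(im,cv2.COLOR_RGB2GRAY)
print(g[262,196:220],g[262,294:318],g[212:228,256])
for lo in(100,115,130,140):
    try: print(lo,*arc(im,K,T,.07,(256,262),.03,lo))
    except Exception as e: print(lo,e)
E
```

```text
[ 33  23  30  26  28  32  59 104 138 150 152 153 152 147 129  99  74  68
  66  70  66  67  70  65] [ 72  71  72  71  74  80 101 133 151 156 155 159 156 150 122  75  38  24
  23  27  29  32  54  77] [ 81  81  82  84  99 127 156 172 176 170 162 154 133 107  87  80]
100 max() iterable argument is empty
115 max() iterable argument is empty
130 max() iterable argument is empty
140 max() iterable argument is empty
```

>>> send_rows(
  deltas=[
    [[0, 0, -0.5], 0],
    [[0, 0, -1.5], 0],
    [[0, 0, -2.5], 0],
    [[0, 0, -3.5], 0],
    [[0, 0, -3.7], 0],
  ],
)

```text
t: 3.7
tool_pos: [0.4588, 0.0002, 0.2734]
eef_rot: [180.0, -0.3, 0.0]
contact_force: [0.8, -0.3, -6.7]
finger_gap: 0.632
finger_force: 30.0
```

```bash
python3 -c "
from h import *
go(.524,-.405,.27)"
```

```text
t 3.7 pos [4.588e-01 2.000e-04 2.734e-01] rot [ 1.7995e+02 -2.8000e-01  4.0000e-02] gap 0.632 units [ 1.624 10.131  0.101] roll 0.005
```

>>> send_rows(
  deltas=[
    [[0.3, 1, 0.1], 0],
    [[0.6, 2, 0.1], 0],
    [[0.9, 3, 0.1], 0],
    [[1.1, 4, 0.1], 0],
    [[1.3, 5, 0.1], 0],
    [[1.5, 6, 0.1], 0],
    [[1.6, 7, 0.1], 0],
    [[1.62, 7.1, 0.1], 0],
  ],
)

```text
t: 4.5
tool_pos: [0.5214, -0.2891, 0.2636]
eef_rot: [180.0, 0.2, -0.3]
contact_force: [-0.0, 0.7, -6.3]
finger_gap: 0.631
finger_force: 30.0
```

>>> send_rows(
  deltas=[
    [[0, 0, 0], 0],
    [[0, 0, 0], 0],
  ],
)

```text
t: 4.7
tool_pos: [0.5226, -0.2828, 0.2647]
eef_rot: [-179.9, 0.1, 0.1]
contact_force: [-0.2, -0.5, -6.2]
finger_gap: 0.636
finger_force: 30.0
```

```bash
cat >> h.py <<'E'
def ring(im,K,T,z,R,c0,lo=115,tol=.005):
    """centre of a light ring's outer edge of radius R near world c0, at height z, rows above the crossbar"""
    up=4;g=cv2.resize(im,None,fx=up,fy=up,interpolation=cv2.INTER_CUBIC)
    cs,_=cv2.findContours(light(g,lo),cv2.RETR_LIST,cv2.CHAIN_APPROX_NONE)
    k=(np.vstack(cs)[:,0]+.5)/up-.5;k=k[k[:,1]<296];p=cast(k,K,T,z);c=np.array(c0,float)[:2]
    for t in[2*tol]*4+[tol]*4+[tol/2]*4:
        e=np.hypot(*(p[:,:2]-c).T)-R;q=p[abs(e)<t];c,r=circ(q)
    return c,2*r,len(q)
def inhand(im,K,T,s,zrim,R,lo=115):
    """offset of a held tube's rim centre in tool axes (x,y) seen by the wrist camera; zrim: rim height below TCP"""
    Tt=tool(s);c,d,n=ring(im,K,T,s["tool_pos"][2]-zrim,R,s["tool_pos"][:2],lo)
    print("inhand world off mm",((c-s["tool_pos"][:2])*1000).round(2),"D",round(d,4),n)
E
python3 - <<'E'
from h import *
s=robot.get_state();im,K,T,z=wrist("w3");np.savez("w3.npz",im=im,K=K,T=T,z=z)
for lo in(105,120,135): inhand(im,K,T,s,.0523,.03,lo)
d=np.load("w2.npz")
print(ring(d["im"],d["K"],d["T"],.07,.03,(.458,0)))
go(.524,-.405,.27)
E
```

```text
inhand world off mm [-0.4  -0.78] D 0.0591 782
inhand world off mm [-1.13 -1.17] D 0.0595 964
inhand world off mm [-0.15 -0.79] D 0.0574 850
(array([ 0.4578856 , -0.00076936]), np.float64(0.05842688842873924), 839)
t 4.75 pos [ 0.5228 -0.2826  0.2651] rot [-1.7995e+02  5.0000e-02  1.2000e-01] gap 0.635 units [ 0.025  3.061 -0.124] roll 0.015
```

View pics/w3.png

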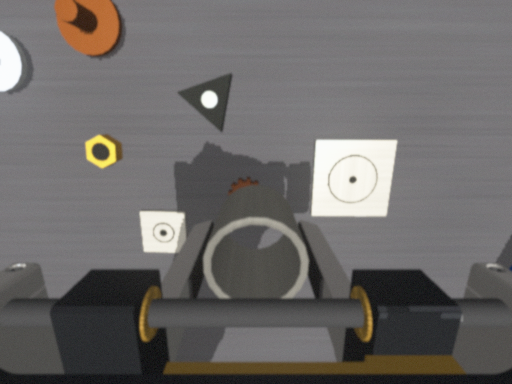

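The tube is held with its rim at (256,262), and the large plate's centre mark is at (352,180).

```bash
python3 - <<'E'
from h import *
d=np.load("w3.npz");im,K,T=d["im"],d["K"],d["T"]
p=dark(im,(352,180),K,T,.008)[1];k=blob(im,(352,180),60,4,135);r=cv2.minAreaRect((cast(k,K,T,.008)[:,:2]*1000).astype(np.float32));print(p,r)
print("small",dark(im,(163,233),K,T,.008))
x,y=p[:2]+[.0003,.0008];print(x,y);go(x,y,.2)
E
```

```text
[ 0.52393087 -0.40719605  0.008     ] ((523.9791870117188, -407.15692138671875), (102.8501205444336, 103.51858520507812), 89.98127746582031)
small ((np.float64(162.88169014084508), np.float64(232.45384615384614)), array([ 0.44987313, -0.15777477,  0.008     ]))
0.5242308741548619 -0.40639605362280085
t 4.75 pos [ 0.5228 -0.2826  0.2651] rot [-1.7995e+02  5.0000e-02  1.2000e-01] gap 0.635 units [0.032 3.097 1.626] roll 0.015
```

>>> send_rows(
  deltas=[
    [[0.02, 1, 0.0], 0],
    [[0.02, 2, 0.2], 0],
    [[0.02, 2.8, 0.6], 0],
    [[0.02, 3.1, 1.2], 0],
    [[0.02, 3.1, 1.6], 0],
    [[0.02, 3.1, 1.6], 0],
  ],
)

```text
t: 5.35
tool_pos: [0.5232, -0.4059, 0.1993]
eef_rot: [-179.8, 0.2, 0.1]
contact_force: [-0.1, 1.0, -5.9]
finger_gap: 0.636
finger_force: 30.0
```

```bash
python3 -c "
from h import *
s=robot.get_state();im,K,T,z=wrist();inhand(im,K,T,s,.0523,.03,110);inhand(im,K,T,s,.0523,.03,130)
go(.5242,-.4064,.1325)"
```

```text
inhand world off mm [10.19 -1.02] D 0.0611 1301
inhand world off mm [11.62 -0.78] D 0.0603 568
t 5.4 pos [ 0.524  -0.406   0.2012] rot [-1.7989e+02  7.0000e-02  1.5000e-01] gap 0.638 units [0.008 0.014 1.716] roll 0.018
```

>>> send_rows(
  deltas=[
    [[0, 0.01, 0.6], 0],
    [[0, 0.01, 1.1], 0],
    [[0, 0.01, 1.4], 0],
    [[0, 0.01, 1.55], 0],
    [[0, 0.01, 1.65], 0],
    [[0, 0.01, 1.7], 0],
    [[0, 0.01, 1.7], 0],
    [[0, 0.01, 1.7], 0],
  ],
)

```text
t: 6.2
tool_pos: [0.5239, -0.4084, 0.1344]
eef_rot: [180.0, -0.0, 0.0]
contact_force: [0.4, 0.3, -6.5]
finger_gap: 0.633
finger_force: 30.0
```

```bash
python3 -c "
from h import *
go(.5242,-.4064,.1303);print(robot.get_state()['contact_force'])"
```

```text
t 6.2 pos [ 0.5239 -0.4084  0.1344] rot [ 1.7998e+02 -3.0000e-02  3.0000e-02] gap 0.633 units [ 0.008 -0.05   0.103] roll 0.004
[ 0.40523443  0.33062382 -6.52366196]
```

>>> send_rows(
  deltas=[
    [[0, 0, 0.05], 0],
    [[0, 0, 0.05], 0],
  ],
)

```text
t: 6.4
tool_pos: [0.5236, -0.4083, 0.1318]
eef_rot: [-180.0, 0.0, 0.0]
contact_force: [-0.3, -0.3, -5.4]
finger_gap: 0.636
finger_force: 30.0
```

>>> send_rows(
  deltas=[
    [[0, 0, 0.05], 0],
    [[0, 0, 0.05], 0],
  ],
)

```text
t: 6.6
tool_pos: [0.5239, -0.4084, 0.1304]
eef_rot: [180.0, -0.0, 0.0]
contact_force: [-3.1, 0.7, 3.3]
finger_gap: 0.635
finger_force: 30.0
```

```bash
python3 -c "
from h import *
for i in range(4):
    robot.camera('wrist');s=robot.get_state();print(s['tool_pos'].round(4),s['contact_force'].round(1))
go(.5242,-.4064,.1303)"
```

```text
[ 0.5239 -0.4084  0.1304] [-2.3  2.1  5. ]
[ 0.5239 -0.4084  0.1304] [-2.7  2.1  6.9]
[ 0.5239 -0.4084  0.1304] [-3.2  1.3  6.6]
[ 0.5239 -0.4084  0.1304] [-3.4  1.3  5.8]
t 6.8 pos [ 0.5239 -0.4084  0.1304] rot [ 1.7998e+02 -2.0000e-02  3.0000e-02] gap 0.635 units [ 0.008 -0.05   0.002] roll 0.004
```

>>> send_rows(
  deltas=[
    [[0.01, 0, -0.06], 0],
    [[0.01, -0.05, -0.06], 0],
    [[0.01, -0.05, -0.06], 0],
    [[0.01, -0.05, -0.06], 0],
    [[0.01, -0.05, 0.0], 0],
    [[0.01, -0.05, 0.02], 0],
    [[0.01, -0.05, 0.02], 0],
    [[0.01, -0.05, 0.02], 0],
  ],
)

```text
t: 7.6
tool_pos: [0.5243, -0.4063, 0.1303]
eef_rot: [180.0, -0.0, 0.0]
contact_force: [-7.0, 5.3, 14.9]
finger_gap: 0.631
finger_force: 30.0
```

```bash
python3 -c "
from h import *
go(.5242,-.4064,.1303);print(robot.get_state()['contact_force'])"
```

```text
t 7.6 pos [ 0.5243 -0.4063  0.1303] rot [ 1.7997e+02 -2.0000e-02  4.0000e-02] gap 0.631 units [-0.003  0.001 -0.001] roll 0.005
[-7.01269233  5.32004813 14.91293315]
```

Release, rise and check.

>>> send_rows(
  deltas=[
    [[0, 0, 0], 0],
    [[0, 0, 0], 0],
    [[0, 0, 0], 0],
    [[0, 0, 0], 0],
    [[0, 0, 0], 0],
    [[0, 0, 0], 0],
  ],
  grip=0,
)

```text
t: 8.2
tool_pos: [0.5241, -0.4063, 0.129]
eef_rot: [-180.0, 0.0, 0.0]
contact_force: [0.2, 0.4, 0.2]
finger_gap: 1.003
finger_force: 0.0
```

>>> send_rows(
  deltas=[
    [[0, 0, -0.5], 0],
    [[0, 0, -1.5], 0],
    [[0, 0, -2.5], 0],
    [[0, 0, -3.5], 0],
    [[0, 0, -4], 0],
    [[0, 0, -4], 0],
    [[0, 0, -4], 0],
    [[0, 0, -4], 0],
  ],
)

```text
t: 9.0
tool_pos: [0.5237, -0.4061, 0.2877]
eef_rot: [-179.9, 0.1, 0.0]
contact_force: [-0.3, 0.1, 0.2]
finger_gap: 0.998
finger_force: 0.0
```

```bash
python3 - <<'E'
from h import *
robot.camera("wrist");im,K,T,z=wrist("w4");np.savez("w4.npz",im=im,K=K,T=T,z=z)
go(.45,.167,.28)
E
```

```text
t 9.1 pos [ 0.5238 -0.4061  0.2878] rot [-1.7993e+02  8.0000e-02  4.0000e-02] gap 1.0 units [ -1.835 -14.329   0.215] roll 0.005
```

View pics/w4.png

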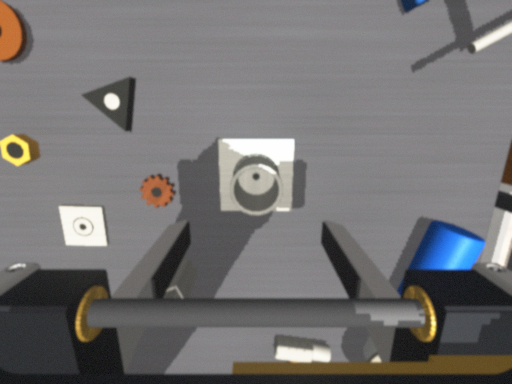

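The tube is standing. Its rim is at (256,185) and the plate's centre mark shows through the bore at (256,177).

```bash
python3 - <<'E'
from h import *
d=np.load("w4.npz");im,K,T=d["im"],d["K"],d["T"]
print(dark(im,(256,177),K,T,.008,4))
for lo in(100,115,130): print(lo,ring(im,K,T,.078,.03,(.524,-.4065),lo,.004),ring(im,K,T,.078,.025,(.524,-.4065),lo,.004))
k=blob(im,(256,145),70,4,110);r=cv2.minAreaRect((cast(k,K,T,.008)[:,:2]*1000).astype(np.float32));print(r)
print(cv2.cvtColor(im,cv2.COLOR_RGB2GRAY)[176,212:304])
E
```

```text
((np.float64(255.60082987551868), np.float64(176.11452282157677)), array([ 0.52403617, -0.40679633,  0.008     ]))
100 (array([ 0.53059085, -0.40643395]), np.float64(0.059524975855835396), 368) (array([ 0.52429152, -0.40697425]), np.float64(0.048648269467561796), 325)
115 (array([ 0.52418507, -0.40774843]), np.float64(0.060580471563947615), 343) (array([ 0.5241347 , -0.40700996]), np.float64(0.049590239119044935), 341)
130 (array([ 0.52424502, -0.40773452]), np.float64(0.05959570223616363), 358) (array([ 0.52397772, -0.40700421]), np.float64(0.050460358367827814), 360)
((560.1929931640625, -409.4744567871094), (192.58982849121094, 183.3382110595703), 89.97924041748047)
[ 86  88  91  86  89  91 100 134 169 184 186 187 187 186 187 184 187 185
 187 182 164 146 155 166 169 167 166 171 177 184 188 188 191 194 191 190
 189 187 185 173 141  96  72  64  65  67  88 132 174 188 189 190 190 187
 187 187 189 191 192 190 183 174 171 174 173 168 154 151 169 182 183 182
 184 183 183 183 183 186 182 177 157 120  96  92  92  92  92  92  89  92
  91  90]
```

The rim and the mark agree within about 0.5 mm. Next is the thin grey tube.

>>> send_rows(
  deltas=[
    [[-1.84, -14.3, 0.2], 0],
    [[-1.84, -14.3, 0.2], 0],
    [[-1.84, -14.3, 0.2], 0],
    [[-1.84, -14.3, 0.2], 0],
    [[-1.84, -14.3, 0.2], 0],
    [[-1.84, -14.3, 0.2], 0],
    [[-1.84, -14.3, 0.2], 0],
    [[-1.84, -14.3, 0.2], 0],
  ],
)

```text
t: 9.9
tool_pos: [0.472, -0.0078, 0.2832]
eef_rot: [180.0, 0.0, 0.0]
contact_force: [1.6, 0.5, -0.1]
finger_gap: 1.0
finger_force: 0.0
```

```bash
python3 -c "
from h import *
go(.45,.167,.28)"
```

```text
t 9.9 pos [ 0.472  -0.0078  0.2832] rot [1.8e+02 3.0e-02 3.0e-02] gap 1.0 units [-0.547 -4.371  0.079] roll 0.003
```

>>> send_rows(
  deltas=[
    [[-0.5, -4.1, 0.1], 0],
    [[-0.5, -4.1, 0.1], 0],
    [[-0.5, -4.1, 0.1], 0],
    [[-0.5, -4.1, 0.1], 0],
    [[-0.5, -4.1, 0.1], 0],
    [[-0.5, -4.1, 0.1], 0],
    [[-0.5, -4.1, 0.1], 0],
    [[-0.5, -4.1, 0.1], 0],
  ],
)

```text
t: 10.7
tool_pos: [0.453, 0.1532, 0.2794]
eef_rot: [180.0, 0.0, -0.1]
contact_force: [0.8, 0.4, -0.5]
finger_gap: 1.001
finger_force: 0.0
```

```bash
python3 - <<'E'
from h import *
im,K,T,z=wrist("w5");np.savez("w5.npz",im=im,K=K,T=T,z=z)
for lo in(115,130,145): print(lo,ring(im,K,T,.07,.013,(.45,.166),lo,.004),ring(im,K,T,.07,.010,(.45,.166),lo,.003))
go(.45,.166,.20)
E
```

```text
115 (array([0.45030154, 0.16399298]), np.float64(0.024913770341747937), 248) (array([0.45034081, 0.16389537]), np.float64(0.020053071040477835), 200)
130 (array([0.45045476, 0.16410859]), np.float64(0.02328523734546524), 273) (array([0.45024525, 0.16370447]), np.float64(0.021718492886751425), 260)
145 (array([0., 0.]), np.float64(0.0), 0) (array([0., 0.]), np.float64(0.0), 0)
t 10.75 pos [0.4529 0.1534 0.2795] rot [ 1.7999e+02  1.0000e-02 -6.0000e-02] gap 0.997 units [-0.073 -0.316  1.987] roll -0.007
```

View pics/w5.png

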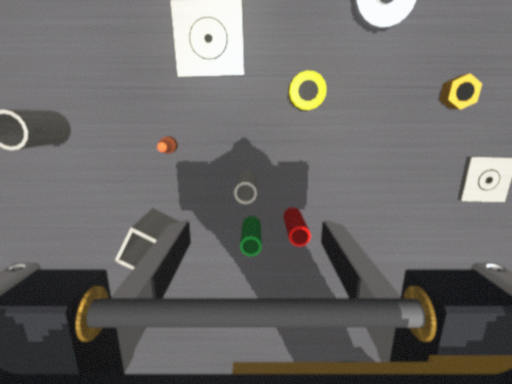

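The thin grey rim is at (245,192), with the green tube at (250,235) and the red one at (297,230) clear of the finger paths. I'm descending on the grey one.

>>> send_rows(
  deltas=[
    [[-0.065, -0.285, 1], 0],
    [[-0.065, -0.285, 2], 0],
    [[-0.065, -0.285, 3], 0],
    [[-0.065, -0.285, 3.7], 0],
    [[-0.065, -0.285, 4], 0],
    [[-0.065, -0.285, 4], 0],
    [[-0.065, -0.285, 4], 0],
    [[-0.065, -0.285, 4], 0],
  ],
)

```text
t: 11.55
tool_pos: [0.4508, 0.1659, 0.1209]
eef_rot: [-180.0, -0.1, 0.0]
contact_force: [0.4, 0.0, 0.2]
finger_gap: 1.002
finger_force: 0.0
```

>>> send_rows(
  deltas=[
    [[0, 0, 0], 0],
    [[0, 0, 0], 0],
    [[0, 0, 0], 0],
    [[0, 0, 0], 0],
    [[0, 0, 0], 0],
    [[0, 0, 0], 0],
    [[0, 0, 0], 0],
    [[0, 0, 0], 0],
  ],
  grip=255,
  newtons=25,
)

```text
t: 12.35
tool_pos: [0.4501, 0.1658, 0.1195]
eef_rot: [-180.0, 0.0, 0.0]
contact_force: [-0.1, -0.8, -0.1]
finger_gap: 0.355
finger_force: 0.0
```

>>> send_rows(
  deltas=[
    [[0, 0, 0], 0],
    [[0, 0, 0], 0],
    [[0, 0, 0], 0],
    [[0, 0, 0], 0],
    [[0, 0, 0], 0],
  ],
)

```text
t: 12.85
tool_pos: [0.4501, 0.1658, 0.1195]
eef_rot: [-180.0, 0.0, 0.0]
contact_force: [-0.7, 0.1, -0.1]
finger_gap: 0.279
finger_force: 25.0
```

```bash
python3 - <<'E'
from h import *
s=robot.get_state();im,K,T,z=wrist("w6");np.savez("w6.npz",im=im,K=K,T=T,z=z)
for lo in(110,130): inhand(im,K,T,s,s["tool_pos"][2]-.07,.013,lo)
go(.4503,.1648,.28)
E
```

```text
inhand world off mm [ 0.16 -0.67] D 0.0258 516
inhand world off mm [ 0.17 -0.68] D 0.0252 500
t 12.9 pos [0.4501 0.1658 0.1195] rot [-1.8e+02  0.0e+00  4.0e-02] gap 0.279 units [ 0.006  0.024 -4.012] roll 0.005
```

>>> send_rows(
  deltas=[
    [[0, 0, -0.6], 0],
    [[0, 0, -1.6], 0],
    [[0, 0, -2.6], 0],
    [[0, 1, -3.5], 0],
    [[0, 2, -3.7], 0],
    [[0, 3, -3.7], 0],
    [[0, 4, -3.7], 0],
    [[0, 5, -3.7], 0],
  ],
)

```text
t: 13.7
tool_pos: [0.4498, -0.0359, 0.2677]
eef_rot: [180.0, -0.0, 0.0]
contact_force: [1.7, 1.2, -1.5]
finger_gap: 0.278
finger_force: 25.0
```

>>> send_rows(
  deltas=[
    [[0, 0.1, 0], 0],
    [[0, 0.1, 0], 0],
    [[0, 0.1, 0], 0],
    [[0, 0.1, 0], 0],
    [[0, 0.1, 0], 0],
    [[0, 0.1, 0], 0],
  ],
)

```text
t: 14.3
tool_pos: [0.4502, -0.0377, 0.2675]
eef_rot: [-180.0, 0.0, 0.1]
contact_force: [-0.1, -1.2, -0.5]
finger_gap: 0.276
finger_force: 25.0
```

```bash
python3 - <<'E'
from h import *
s=robot.get_state();im,K,T,z=wrist("w7");np.savez("w7.npz",im=im,K=K,T=T,z=z)
Ti=np.linalg.inv(T);c=Ti[:3,:3]@np.array([.45,-.158,.008])+Ti[:3,3];uv=(K[0,0]*c[0]/-c[2]+K[0,2],K[1,1]*-c[1]/-c[2]+K[1,2]);print(uv)
print(dark(im,np.round(uv),K,T,.008,7))
k=blob(im,uv,45,4,135);print(cv2.minAreaRect((cast(k,K,T,.008)[:,:2]*1000).astype(np.float32)))
inhand(im,K,T,s,.0495,.013,115);go(.4498,-.1576,.20)
E
```

```text
(np.float64(348.0155673036071), np.float64(180.23702273124965))
((np.float64(348.67830205227153), np.float64(180.3322224171198)), array([ 0.44987397, -0.1588681 ,  0.008     ]))
((449.80120849609375, -158.8975372314453), (62.38642120361328, 63.514198303222656), 88.845947265625)
inhand world off mm [-0.16 -1.33] D 0.0245 637
t 14.35 pos [ 0.4502 -0.0378  0.2675] rot [-1.7999e+02  1.0000e-02  8.0000e-02] gap 0.278 units [-0.015  2.995  1.687] roll 0.011
```

>>> send_rows(
  deltas=[
    [[-0.01, 1, 0], 0],
    [[-0.01, 2, 0.3], 0],
    [[-0.01, 2.8, 1], 0],
    [[-0.01, 3, 2], 0],
    [[-0.01, 3, 2.8], 0],
    [[-0.01, 3, 3.2], 0],
    [[-0.01, 3, 3.35], 0],
    [[-0.01, 3, 3.35], 0],
  ],
)

```text
t: 15.15
tool_pos: [0.4499, -0.158, 0.1332]
eef_rot: [-180.0, 0.0, 0.1]
contact_force: [-1.3, 0.2, -1.8]
finger_gap: 0.275
finger_force: 25.0
```

>>> send_rows(
  deltas=[
    [[0, 0, 0], 0],
    [[0, 0, 0], 0],
    [[0, 0, 0], 0],
    [[0, 0, 0], 0],
  ],
)

```text
t: 15.55
tool_pos: [0.4501, -0.1583, 0.134]
eef_rot: [180.0, -0.0, 0.0]
contact_force: [-0.2, -0.1, -1.6]
finger_gap: 0.278
finger_force: 25.0
```

```bash
python3 - <<'E'
from h import *
go(.4498,-.1577,.1275);print(robot.get_state()['contact_force'])
E
```

```text
t 15.55 pos [ 0.4501 -0.1583  0.134 ] rot [ 1.7998e+02 -4.0000e-02  3.0000e-02] gap 0.278 units [-0.007 -0.016  0.162] roll 0.004
[-0.23398705 -0.07700269 -1.58125284]
```

>>> send_rows(
  deltas=[
    [[0, -0.015, 0.08], 0],
    [[0, -0.015, 0.13], 0],
    [[0, -0.015, 0.165], 0],
    [[0, -0.015, 0.165], 0],
    [[0, -0.015, 0.165], 0],
    [[0, -0.015, 0.165], 0],
  ],
)

```text
t: 16.15
tool_pos: [0.4501, -0.1576, 0.1273]
eef_rot: [180.0, -0.0, 0.0]
contact_force: [-3.0, 0.8, 13.2]
finger_gap: 0.28
finger_force: 25.0
```

```bash
python3 - <<'E'
from h import *
go(.4498,-.1577,.1275);print(robot.get_state()['contact_force'])
E
```

```text
t 16.15 pos [ 0.4501 -0.1576  0.1273] rot [ 1.7999e+02 -1.0000e-02  4.0000e-02] gap 0.28 units [-0.007  0.002 -0.006] roll 0.005
[-3.02183101  0.84732605 13.1651668 ]
```

>>> send_rows(
  deltas=[
    [[0, 0, 0], 0],
    [[0, 0, 0], 0],
    [[0, 0, 0], 0],
    [[0, 0, 0], 0],
    [[0, 0, 0], 0],
  ],
  grip=0,
)

```text
t: 16.65
tool_pos: [0.4498, -0.1576, 0.1268]
eef_rot: [-180.0, 0.0, 0.0]
contact_force: [-0.3, -0.3, 0.1]
finger_gap: 0.669
finger_force: 0.0
```

>>> send_rows(
  deltas=[
    [[0, 0, -0.5], 0],
    [[0, 0, -1.5], 0],
    [[0, 0, -2.5], 0],
    [[0, 0, -3.5], 0],
    [[0, 0, -4], 0],
    [[0, 0, -4], 0],
    [[0, 0, -4], 0],
    [[0, 0, -4], 0],
  ],
)

```text
t: 17.45
tool_pos: [0.4495, -0.1576, 0.2859]
eef_rot: [-180.0, 0.1, 0.0]
contact_force: [-0.7, 0.6, -0.9]
finger_gap: 1.003
finger_force: 0.0
```

```bash
python3 - <<'E'
from h import *
robot.camera("wrist");robot.camera("wrist");im,K,T,z=wrist();np.savez("w8.npz",im=im,K=K,T=T,z=z)
cv2.imwrite("pics/w8.png",cv2.resize(im[120:250,160:360][:,:,::-1],None,fx=4,fy=4,interpolation=cv2.INTER_CUBIC))
for lo in(115,150): print(ring(im,K,T,.078,.013,(.4501,-.1584),lo,.003),ring(im,K,T,.078,.010,(.4501,-.1584),lo,.003))
g=cv2.cvtColor(im,cv2.COLOR_RGB2GRAY);print(g[172:190,250:264])
go(.5175,.414,.28)
E
```

```text
(array([ 0.44995075, -0.15837992]), np.float64(0.02635981203653523), 168) (array([ 0.45199632, -0.15844571]), np.float64(0.021279307067290143), 194)
(array([ 0.45212706, -0.15861464]), np.float64(0.026119800510221437), 189) (array([ 0.44942794, -0.15842551]), np.float64(0.02153277486437798), 251)
[[ 88  92  87  93  91  90  90  90  88  88  89  88  88  91]
 [ 88  87  92  88  89  93  89  88  89  86  90  89  89  88]
 [ 89  89  91  89  90  86  89  89  92  86  87  87  87  90]
 [ 88  86  89  90  93  90  89  89  90  89  88  87  86  86]
 [ 90  86  87  90  87  90  87  89  90  89  88  85  89  85]
 [ 89  89  91  89  91  90  94  92  90  94  89  87  87  87]
 [ 92  92  94 103 106 109 111 110 107 101  93  88  87  84]
 [ 96 106 119 133 135 138 146 144 139 127 112  98  89  83]
 [119 138 152 164 163 167 169 172 166 156 142 122 109  96]
 [147 164 170 176 175 176 177 180 175 166 160 153 138 121]
 [163 161 164 168 167 170 173 173 164 157 156 157 156 146]
 [149 137 135 143 148 152 152 151 144 131 131 138 152 163]
 [123 106 105 108 114 123 122 118 112 105 101 116 134 157]
 [100  89  91  90  94 103 100  98  93  91  91  94 112 140]
 [ 88  85  85  90  91  90  90  91  86  90  89  88  98 119]
 [ 84  87  88  89  89  89  90  92  89  87  89  86  87 101]
 [ 87  84  86  87  89  89  91  89  88  88  88  86  87  92]
 [ 84  87  88  89  90  88  88  87  89  91  88  88  87  89]]
t 17.6 pos [ 0.4496 -0.1575  0.2861] rot [-1.7995e+02  8.0000e-02  4.0000e-02] gap 1.003 units [  1.707 -14.287   0.162] roll 0.005
```

View pics/w8.png

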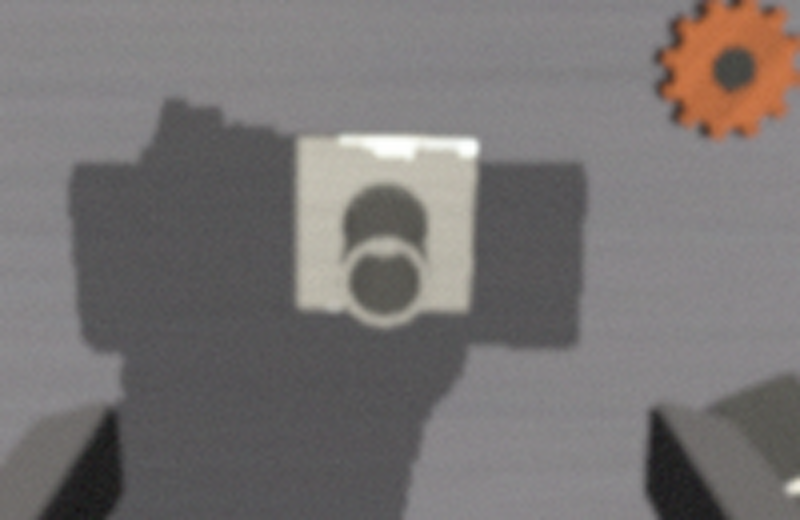

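The thin tube stands centred on its plate: in the crop the plate spans 296 to 474 and the tube sits at 385. On to the medium tube.

>>> send_rows(
  deltas=[
    [[1.72, -14.2, 0.1], 0],
    [[1.72, -14.2, 0.1], 0],
    [[1.72, -14.2, 0.1], 0],
    [[1.72, -14.2, 0.1], 0],
    [[1.72, -14.2, 0.1], 0],
    [[1.72, -14.2, 0.1], 0],
    [[1.72, -14.2, 0.1], 0],
    [[1.72, -14.2, 0.1], 0],
  ],
)

```text
t: 18.4
tool_pos: [0.4976, 0.2414, 0.2836]
eef_rot: [180.0, 0.0, 0.0]
contact_force: [1.5, -0.6, 0.9]
finger_gap: 1.0
finger_force: 0.0
```

```bash
python3 -c "
from h import *
go(.5185,.414,.28);print(robot.get_state()['joint_positions'].round(0))"
```

```text
t 18.4 pos [0.4976 0.2414 0.2836] rot [1.7999e+02 4.0000e-02 2.0000e-02] gap 1.0 units [ 0.524 -4.315  0.088] roll 0.002
[   3.   22.  -40.  103.   16.   61. -133.]
```

>>> send_rows(
  deltas=[
    [[0.5, -4.05, 0.1], -0.8],
    [[0.5, -4.05, 0.1], -1.6],
    [[0.5, -4.05, 0.1], -2.4],
    [[0.5, -4.05, 0.1], -2.5],
    [[0.5, -4.05, 0.1], -2.5],
    [[0.5, -4.05, 0.1], -2.5],
    [[0.5, -4.05, 0.1], -2.5],
    [[0.5, -4.05, 0.1], -2.5],
  ],
)

```text
t: 19.2
tool_pos: [0.5181, 0.4001, 0.2804]
eef_rot: [180.0, -0.0, 19.9]
contact_force: [0.4, -0.2, -0.5]
finger_gap: 0.998
finger_force: 0.0
```

```bash
python3 - <<'E'
from h import *
robot.camera("wrist");im,K,T,z=wrist("w9");np.savez("w9.npz",im=im,K=K,T=T,z=z)
for lo in(115,130,145): print(lo,ring(im,K,T,.07,.021,(.518,.413),lo,.004),ring(im,K,T,.07,.017,(.518,.413),lo,.004))
go(.518,.413,.12,20);print(robot.get_state()['joint_positions'].round(0))
E
```

```text
115 (array([0.51903839, 0.41221043]), np.float64(0.04219565597460808), 428) (array([0.51913114, 0.41225388]), np.float64(0.032796206434375065), 331)
130 (array([0.51910206, 0.41222958]), np.float64(0.041143693267954626), 417) (array([0.51917207, 0.41224888]), np.float64(0.03377481882562361), 342)
145 (array([0.51917346, 0.41225018]), np.float64(0.0401252520531439), 405) (array([0.51919144, 0.41223228]), np.float64(0.03474869039389278), 350)
t 19.3 pos [0.518  0.4006 0.2804] rot [ 1.7998e+02 -3.0000e-02  1.9950e+01] gap 0.999 units [ 0.105 -0.293  4.011] roll -0.006
[ -12.   34.  -42.   88.   24.   67. -128.]
```

View pics/w9.png

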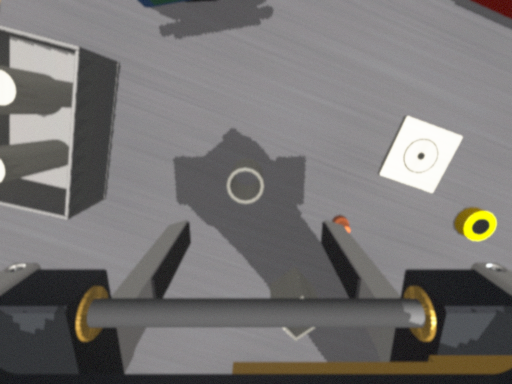

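The medium tube's rim is at (245,185) and its plate's mark at (421,156). The path is clear, so I'm descending.

>>> send_rows(
  deltas=[
    [[0.12, -0.28, 1], 0],
    [[0.12, -0.28, 2], 0],
    [[0.12, -0.28, 3], 0],
    [[0.12, -0.28, 3.7], 0],
    [[0.12, -0.28, 4], 0],
    [[0.12, -0.28, 4], 0],
    [[0.12, -0.28, 4], 0],
    [[0.12, -0.28, 4], 0],
  ],
)

```text
t: 20.1
tool_pos: [0.5189, 0.4141, 0.122]
eef_rot: [-180.0, -0.1, 20.0]
contact_force: [0.1, 1.0, -0.1]
finger_gap: 1.001
finger_force: 0.0
```

>>> send_rows(
  deltas=[
    [[0, 0, 0], 0],
    [[0, 0, 0], 0],
    [[0, 0, 0], 0],
    [[0, 0, 0], 0],
    [[0, 0, 0], 0],
    [[0, 0, 0], 0],
    [[0, 0, 0], 0],
    [[0, 0, 0], 0],
  ],
  grip=255,
  newtons=30,
)

```text
t: 20.9
tool_pos: [0.5183, 0.4136, 0.1201]
eef_rot: [180.0, 0.0, 20.0]
contact_force: [-0.8, -1.4, -0.5]
finger_gap: 0.439
finger_force: 30.0
```

>>> send_rows(
  deltas=[
    [[0, 0, 0], 0],
    [[0, 0, 0], 0],
    [[0, 0, 0], 0],
    [[0, 0, 0], 0],
  ],
)

```text
t: 21.3
tool_pos: [0.5183, 0.4137, 0.1201]
eef_rot: [-180.0, 0.0, 20.0]
contact_force: [0.4, -0.7, -0.3]
finger_gap: 0.437
finger_force: 30.0
```

```bash
python3 - <<'E'
from h import *
s=robot.get_state();im,K,T,z=wrist("w10");np.savez("w10.npz",im=im,K=K,T=T,z=z)
for lo in(110,130): inhand(im,K,T,s,s["tool_pos"][2]-.07,.021,lo)
d=np.load("w9.npz");print(dark(d["im"],(421,156),d["K"],d["T"],.008,7))
go(.60,.32,.27,20)
E
```

```text
inhand world off mm [ 0.53 -0.68] D 0.0418 692
inhand world off mm [ 0.55 -0.66] D 0.0411 688
((np.float64(420.59504726674885), np.float64(155.60326757090013)), array([0.61953114, 0.20625382, 0.008     ]))
t 21.35 pos [0.5183 0.4136 0.1201] rot [1.800e+02 1.000e-02 2.003e+01] gap 0.435 units [ 1.117  2.898 -3.748] roll 0.004
```

>>> send_rows(
  deltas=[
    [[0, 0, -0.6], 0],
    [[0, 0, -1.6], 0],
    [[0, 0, -2.6], 0],
    [[0.4, 1, -3.5], 0],
    [[0.8, 2, -3.7], 0],
    [[1.1, 2.9, -3.7], 0],
    [[1.1, 2.9, -3.7], 0],
    [[1.1, 2.9, -3.7], 0],
  ],
)

```text
t: 22.15
tool_pos: [0.5996, 0.3189, 0.2676]
eef_rot: [-180.0, 0.0, 19.9]
contact_force: [-0.9, 1.0, -1.7]
finger_gap: 0.439
finger_force: 30.0
```

>>> send_rows(
  deltas=[
    [[0, 0, 0], 0],
    [[0, 0, 0], 0],
    [[0, 0, 0], 0],
    [[0, 0, 0], 0],
  ],
)

```text
t: 22.55
tool_pos: [0.599, 0.3203, 0.2681]
eef_rot: [-180.0, 0.0, 20.1]
contact_force: [0.2, -0.5, -3.6]
finger_gap: 0.441
finger_force: 30.0
```

```bash
python3 - <<'E'
from h import *
s=robot.get_state();im,K,T,z=wrist("w11");np.savez("w11.npz",im=im,K=K,T=T,z=z)
Ti=np.linalg.inv(T);c=Ti[:3,:3]@np.array([.6197,.2065,.008])+Ti[:3,3];uv=(K[0,0]*c[0]/-c[2]+K[0,2],K[1,1]*-c[1]/-c[2]+K[1,2]);print(uv)
print(dark(im,np.round(uv),K,T,.008,7))
k=blob(im,uv,60,4,135);print(cv2.minAreaRect((cast(k,K,T,.008)[:,:2]*1000).astype(np.float32)))
for lo in(105,120,135):inhand(im,K,T,s,.0501,.021,lo)
go(.6195,.2067,.20,20)
E
```

```text
(np.float64(341.6422568816791), np.float64(194.14304803832846))
((np.float64(341.30917008196724), np.float64(194.28406762295083)), array([0.61937481, 0.20682914, 0.008     ]))
((617.947021484375, 203.93548583984375), (183.43893432617188, 149.7711181640625), 28.4036865234375)
inhand world off mm [0.68 4.54] D 0.0418 715
inhand world off mm [ 0.42 -0.54] D 0.0413 622
inhand world off mm [-0.98 -0.14] D 0.0412 1020
t 22.6 pos [0.5991 0.3201 0.2681] rot [-180.      0.     20.07] gap 0.438 units [-0.495  2.838  1.703] roll 0.009
```

>>> send_rows(
  deltas=[
    [[-0.2, 1, 0], 0],
    [[-0.4, 2, 0.3], 0],
    [[-0.5, 2.7, 1], 0],
    [[-0.5, 2.8, 2], 0],
    [[-0.5, 2.8, 2.8], 0],
    [[-0.5, 2.8, 3.2], 0],
    [[-0.5, 2.8, 3.35], 0],
    [[-0.5, 2.8, 3.35], 0],
  ],
)

```text
t: 23.4
tool_pos: [0.619, 0.2083, 0.1344]
eef_rot: [-180.0, -0.0, 20.1]
contact_force: [0.0, -0.0, -3.0]
finger_gap: 0.444
finger_force: 30.0
```

>>> send_rows(
  deltas=[
    [[0, 0, 0], 0],
    [[0, 0, 0], 0],
    [[0, 0, 0], 0],
    [[0, 0, 0], 0],
  ],
)

```text
t: 23.8
tool_pos: [0.6192, 0.2077, 0.1347]
eef_rot: [180.0, -0.0, 20.0]
contact_force: [-0.4, 0.7, -3.6]
finger_gap: 0.439
finger_force: 30.0
```

```bash
python3 - <<'E'
from h import *
go(.6187,.2079,.1279,20);print(robot.get_state()['contact_force'])
E
```

```text
t 23.8 pos [0.6192 0.2077 0.1347] rot [ 1.7999e+02 -5.0000e-02  2.0040e+01] gap 0.439 units [-0.01  -0.008  0.17 ] roll 0.004
[-0.39523933  0.71173812 -3.60598605]
```

>>> send_rows(
  deltas=[
    [[-0.01, -0.01, 0.08], 0],
    [[-0.01, -0.01, 0.13], 0],
    [[-0.01, -0.01, 0.165], 0],
    [[-0.01, -0.01, 0.165], 0],
    [[-0.01, -0.01, 0.165], 0],
    [[-0.01, -0.01, 0.165], 0],
  ],
)

```text
t: 24.4
tool_pos: [0.6184, 0.208, 0.128]
eef_rot: [180.0, 0.0, 20.0]
contact_force: [-5.0, -2.1, 8.7]
finger_gap: 0.44
finger_force: 30.0
```

>>> send_rows(
  deltas=[
    [[0, 0, 0], 0],
    [[0, 0, 0], 0],
    [[0, 0, 0], 0],
    [[0, 0, 0], 0],
    [[0, 0, 0], 0],
  ],
  grip=0,
)

```text
t: 24.9
tool_pos: [0.6184, 0.2079, 0.1275]
eef_rot: [-180.0, 0.0, 20.0]
contact_force: [0.3, -0.3, -0.0]
finger_gap: 0.825
finger_force: 0.0
```

>>> send_rows(
  deltas=[
    [[0, 0, -0.5], 0],
    [[0, 0, -1.5], 0],
    [[0, 0, -2.5], 0],
    [[0, 0, -3.5], 0],
    [[0, 0, -4], 0],
    [[0, 0, -4], 0],
    [[0, 0, -4], 0],
    [[0, 0, -4], 0],
  ],
)

```text
t: 25.7
tool_pos: [0.6181, 0.2077, 0.2863]
eef_rot: [-180.0, 0.1, 20.0]
contact_force: [-0.1, -0.4, -0.2]
finger_gap: 0.999
finger_force: 0.0
```

```bash
python3 - <<'E'
from h import *
robot.camera("wrist");robot.camera("wrist");im,K,T,z=wrist();np.savez("w12.npz",im=im,K=K,T=T,z=z)
cv2.imwrite("pics/w12.png",cv2.resize(im[120:250,160:360][:,:,::-1],None,fx=4,fy=4,interpolation=cv2.INTER_CUBIC))
for lo in(115,130,150): print(ring(im,K,T,.078,.021,(.619,.2075),lo,.003),ring(im,K,T,.078,.017,(.619,.2075),lo,.003))
go(.661,.011,.28)
E
```

```text
(array([0.61816035, 0.21125278]), np.float64(0.04170531296253206), 229) (array([0.6190721 , 0.20726843]), np.float64(0.03323316285382326), 270)
(array([0.61894191, 0.20745897]), np.float64(0.041245348044307635), 250) (array([0.61897079, 0.20722706]), np.float64(0.03411923083176924), 290)
(array([0.6200026 , 0.20523707]), np.float64(0.040994224355508355), 289) (array([0.61881691, 0.20717745]), np.float64(0.035509959985707315), 320)
t 25.85 pos [0.6182 0.2078 0.2865] rot [-1.7998e+02  8.0000e-02  2.0040e+01] gap 0.999 units [-0.681  4.989  0.163] roll 2.505
```

View pics/w12.png

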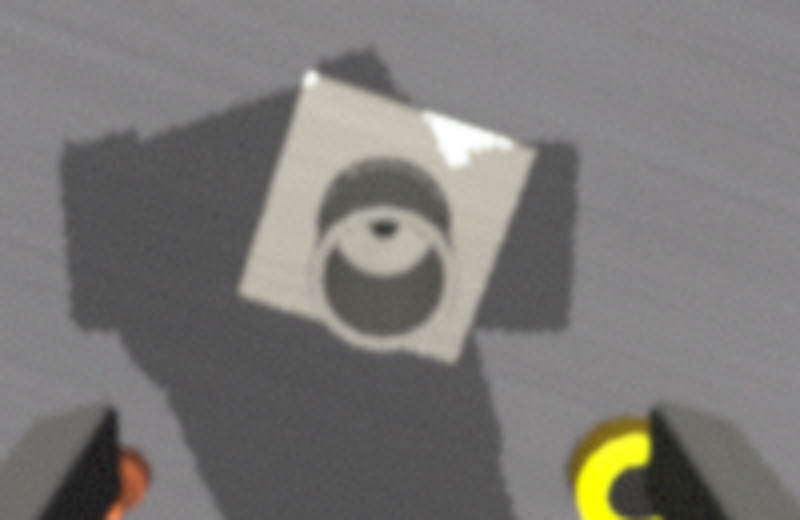

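The medium tube stands on its plate with the centre mark visible through the bore at (384,228) in the crop; the rim and mark agree within about 0.3 mm. All three tubes are standing. Now the silver plug.

>>> send_rows(
  deltas=[
    [[-0.2, 1, 0.1], 0.8],
    [[-0.3, 2, 0.1], 1.6],
    [[-0.5, 3, 0.1], 2.4],
    [[-0.6, 4, 0.1], 2.5],
    [[-0.68, 4.9, 0.1], 2.5],
    [[-0.68, 4.99, 0.1], 2.5],
    [[-0.68, 4.99, 0.1], 2.5],
    [[-0.68, 4.99, 0.1], 2.5],
  ],
)

```text
t: 26.65
tool_pos: [0.661, 0.0125, 0.2833]
eef_rot: [-180.0, 0.0, 0.1]
contact_force: [-0.5, 0.4, 0.7]
finger_gap: 0.998
finger_force: 0.0
```

```bash
python3 - <<'E'
from h import *
for i in range(4): robot.camera("wrist")
im,K,T,z=wrist("w13");np.savez("w13.npz",im=im,K=K,T=T,z=z)
for lo in(120,140,160): print(ring(im,K,T,.018,.033,(.6615,.011),lo,.005))
go(.6615,.011,.118)
E
```

```text
(array([0.66163162, 0.0094418 ]), np.float64(0.06868434086567904), 550)
(array([0.6618321 , 0.00933827]), np.float64(0.06780609969175333), 591)
(array([0.6617694 , 0.00939132]), np.float64(0.06682104664389757), 581)
t 26.9 pos [0.6612 0.012  0.2836] rot [-1.7999e+02 -0.0000e+00  1.1000e-01] gap 0.999 units [0.008 0.026 4.139] roll 0.014
```

View pics/w13.png

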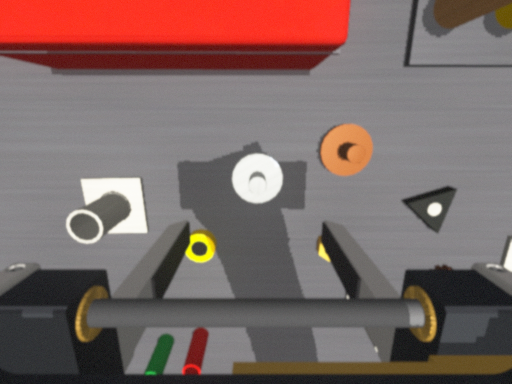

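The silver plug is at (257,178) with its stem at (257,182), and the brown one at (346,150) is clear of the fingers. I'm descending on the silver stem.

>>> send_rows(
  deltas=[
    [[0.01, 0.04, 1], 0],
    [[0.01, 0.04, 2], 0],
    [[0.01, 0.04, 3], 0],
    [[0.01, 0.04, 3.7], 0],
    [[0.01, 0.04, 4], 0],
    [[0.01, 0.04, 4.1], 0],
    [[0.01, 0.04, 4.1], 0],
    [[0.01, 0.04, 4.1], 0],
  ],
)

```text
t: 27.7
tool_pos: [0.6624, 0.0096, 0.1211]
eef_rot: [-180.0, -0.1, 0.0]
contact_force: [0.8, -0.9, 0.6]
finger_gap: 1.001
finger_force: 0.0
```

>>> send_rows(
  deltas=[
    [[0, 0, 0], 0],
    [[0, 0, 0], 0],
  ],
)

```text
t: 27.9
tool_pos: [0.662, 0.0094, 0.1204]
eef_rot: [180.0, -0.1, 0.0]
contact_force: [0.4, -0.2, 0.8]
finger_gap: 0.997
finger_force: 0.0
```

```bash
python3 - <<'E'
from h import *
go(.6615,.0102,.119)
E
```

```text
t 27.9 pos [0.662  0.0094 0.1204] rot [ 1.8e+02 -7.0e-02  3.0e-02] gap 0.997 units [-0.013 -0.019  0.036] roll 0.003
```

>>> send_rows(
  deltas=[
    [[0, -0.02, 0.02], 0],
    [[0, -0.02, 0.02], 0],
    [[0, -0.02, 0.02], 0],
    [[0, -0.02, 0.02], 0],
    [[0, -0.02, 0.02], 0],
    [[0, -0.02, 0.02], 0],
    [[0, -0.02, 0.02], 0],
    [[0, -0.02, 0.02], 0],
  ],
  grip=255,
  newtons=30,
)

```text
t: 28.7
tool_pos: [0.6617, 0.0103, 0.1187]
eef_rot: [-180.0, 0.0, 0.0]
contact_force: [-0.1, 0.7, -0.1]
finger_gap: 0.354
finger_force: 0.0
```

>>> send_rows(
  deltas=[
    [[0, 0, 0], 0],
    [[0, 0, 0], 0],
    [[0, 0, 0], 0],
    [[0, 0, 0], 0],
    [[0, 0, 0], 0],
    [[0, 0, 0], 0],
  ],
)

```text
t: 29.3
tool_pos: [0.6617, 0.0103, 0.1187]
eef_rot: [-180.0, 0.0, 0.0]
contact_force: [-0.0, 0.4, -0.3]
finger_gap: 0.227
finger_force: 30.0
```

```bash
python3 - <<'E'
from h import *
s=robot.get_state();im,K,T,z=wrist();np.savez("w14.npz",im=im,K=K,T=T,z=z)
for lo in(120,140,160): inhand(im,K,T,s,s["tool_pos"][2]-.018,.033,lo)
for lo in(120,140,160): inhand(im,K,T,s,s["tool_pos"][2]-.053,.011,lo)
print(s['contact_force']);go(.5242,-.4061,.28)
E
```

```text
inhand world off mm [ 0.21 -0.75] D 0.0673 871
inhand world off mm [ 0.09 -0.74] D 0.0666 842
inhand world off mm [ 0.05 -0.74] D 0.0661 826
inhand world off mm [-0.87 -0.71] D 0.0236 348
inhand world off mm [11.18 -0.7 ] D 0.0226 255
inhand world off mm [11.55 -0.69] D 0.0227 245
[-0.04827329  0.36713938 -0.27693049]
t 29.35 pos [0.6617 0.0103 0.1187] rot [-1.8e+02  0.0e+00  4.0e-02] gap 0.228 units [-3.444 10.407 -4.033] roll 0.005
```

>>> send_rows(
  deltas=[
    [[0, 0, -0.6], 0],
    [[0, 0, -1.6], 0],
    [[0, 0, -2.6], 0],
    [[-0.3, 1, -3.6], 0],
    [[-0.7, 2, -4], 0],
    [[-1, 3, -4], 0],
    [[-1.3, 4, -4], 0],
    [[-1.7, 5, -4], 0],
  ],
)

```text
t: 30.15
tool_pos: [0.5931, -0.1914, 0.2789]
eef_rot: [180.0, -0.0, 0.0]
contact_force: [0.3, 0.2, -2.1]
finger_gap: 0.227
finger_force: 30.0
```

>>> send_rows(
  deltas=[
    [[-0.3, 1, 0], 0],
    [[-0.7, 2, 0], 0],
    [[-1, 3, 0], 0],
    [[-1.3, 4, 0], 0],
    [[-1.6, 5, 0], 0],
    [[-1.72, 5.38, 0], 0],
    [[-1.72, 5.38, 0], 0],
    [[-1.72, 5.38, 0], 0],
  ],
)

```text
t: 30.95
tool_pos: [0.5255, -0.4041, 0.2785]
eef_rot: [-179.9, 0.0, 0.1]
contact_force: [-0.2, 1.2, -1.1]
finger_gap: 0.231
finger_force: 30.0
```

>>> send_rows(
  deltas=[
    [[0, 0, 0], 0],
    [[0, 0, 0], 0],
    [[0, 0, 0], 0],
  ],
)

```text
t: 31.25
tool_pos: [0.5256, -0.4042, 0.2788]
eef_rot: [180.0, -0.0, 0.1]
contact_force: [-0.4, -0.9, -1.6]
finger_gap: 0.227
finger_force: 30.0
```

```bash
python3 - <<'E'
from h import *
go(.5240,-.4063,.1867);print(robot.get_state()['finger_gap'])
E
```

```text
t 31.25 pos [ 0.5256 -0.4042  0.2788] rot [ 1.8e+02 -1.0e-02  1.1e-01] gap 0.227 units [-0.04   0.052  2.304] roll 0.013
0.22707154754865339
```

>>> send_rows(
  deltas=[
    [[-0.03, 0.03, 0.5], 0],
    [[-0.03, 0.03, 1], 0],
    [[-0.03, 0.03, 1.5], 0],
    [[-0.03, 0.03, 1.75], 0],
    [[-0.03, 0.03, 1.8], 0],
    [[-0.03, 0.03, 1.8], 0],
    [[-0.03, 0.03, 1.8], 0],
    [[-0.03, 0.03, 1.8], 0],
  ],
)

```text
t: 32.05
tool_pos: [0.5242, -0.4064, 0.2076]
eef_rot: [180.0, -0.0, 0.0]
contact_force: [-0.1, 0.3, -2.0]
finger_gap: 0.227
finger_force: 30.0
```

>>> send_rows(
  deltas=[
    [[0, 0, 0], 0],
    [[0, 0, 0], 0],
    [[0, 0, 0], 0],
  ],
)

```text
t: 32.35
tool_pos: [0.524, -0.4063, 0.2068]
eef_rot: [180.0, -0.0, 0.0]
contact_force: [-0.5, -0.4, -0.7]
finger_gap: 0.228
finger_force: 30.0
```

```bash
python3 - <<'E'
from h import *
go(.5240,-.4063,.1867)
E
```

```text
t 32.35 pos [ 0.524  -0.4063  0.2068] rot [ 1.7999e+02 -1.0000e-02  3.0000e-02] gap 0.228 units [0.001 0.    0.503] roll 0.004
```

On target; lowering straight down.

>>> send_rows(
  deltas=[
    [[0, 0, 0.12], 0],
    [[0, 0, 0.24], 0],
    [[0, 0, 0.34], 0],
    [[0, 0, 0.42], 0],
    [[0, 0, 0.47], 0],
    [[0, 0, 0.5], 0],
    [[0, 0, 0.5], 0],
    [[0, 0, 0.5], 0],
  ],
)

```text
t: 33.15
tool_pos: [0.524, -0.4062, 0.1868]
eef_rot: [180.0, -0.0, 0.0]
contact_force: [0.4, 0.4, -0.6]
finger_gap: 0.232
finger_force: 30.0
```

>>> send_rows(
  deltas=[
    [[0, 0, 0], 0],
    [[0, 0, 0], 0],
    [[0, 0, 0], 0],
    [[0, 0, 0], 0],
  ],
)

```text
t: 33.55
tool_pos: [0.5239, -0.4062, 0.1867]
eef_rot: [180.0, 0.0, 0.0]
contact_force: [0.6, -0.1, -1.4]
finger_gap: 0.229
finger_force: 30.0
```

```bash
python3 - <<'E'
from h import *
go(.5240,-.4063,.1867)
E
```

```text
t 33.55 pos [ 0.5239 -0.4062  0.1867] rot [1.8e+02 0.0e+00 4.0e-02] gap 0.229 units [0.001 0.001 0.   ] roll 0.005
```

Weight is still on the hand, so I'm lowering 0.6 mm more, then releasing and rising.

>>> send_rows(
  deltas=[
    [[0, 0, 0.015], 0],
    [[0, 0, 0.015], 0],
    [[0, 0, 0.015], 0],
    [[0, 0, 0.015], 0],
    [[0, 0, 0.015], 0],
  ],
)

```text
t: 34.05
tool_pos: [0.524, -0.4063, 0.1867]
eef_rot: [180.0, -0.0, 0.0]
contact_force: [-3.1, 1.2, 5.9]
finger_gap: 0.233
finger_force: 30.0
```

>>> send_rows(
  deltas=[
    [[0, 0, 0], 0],
    [[0, 0, 0], 0],
    [[0, 0, 0], 0],
    [[0, 0, 0], 0],
    [[0, 0, 0], 0],
    [[0, 0, 0], 0],
    [[0, 0, 0], 0],
  ],
  grip=0,
)

```text
t: 34.75
tool_pos: [0.5239, -0.4062, 0.1861]
eef_rot: [-180.0, 0.0, 0.0]
contact_force: [0.1, -0.1, -0.2]
finger_gap: 0.787
finger_force: 0.0
```

>>> send_rows(
  deltas=[
    [[0, 0, -0.4], 0],
    [[0, 0, -1.2], 0],
    [[0, 0, -2], 0],
    [[0, 0, -3], 0],
    [[0, 0, -3.5], 0],
    [[0, -0.5, -3.5], 0],
    [[0, -1.5, -3.5], 0],
    [[0, -2.5, -3.5], 0],
  ],
)

```text
t: 35.55
tool_pos: [0.5237, -0.3051, 0.3273]
eef_rot: [180.0, -0.0, -0.0]
contact_force: [0.4, 0.5, 0.2]
finger_gap: 0.995
finger_force: 0.0
```

>>> send_rows(
  deltas=[
    [[0, -1, 0], 0],
    [[0, -1, 0], 0],
    [[0, -1, 0], 0],
    [[0, -1, 0], 0],
    [[0, -1, 0], 0],
    [[0, -1, 0], 0],
  ],
)

```text
t: 36.15
tool_pos: [0.5237, -0.267, 0.326]
eef_rot: [-180.0, 0.0, -0.0]
contact_force: [0.8, 0.4, 0.4]
finger_gap: 1.0
finger_force: 0.0
```

```bash
python3 - <<'E'
from h import *
im,K,T,z=wrist();np.savez("w15.npz",im=im,K=K,T=T,z=z)
t=robot.camera("top");s=robot.camera("side")
a=cv2.resize(im,(800,600))[100:400,300:700]
b=cv2.resize(s["color"][90:200,220:400],(400,300),interpolation=cv2.INTER_CUBIC);c=cv2.resize(t["color"][90:290,80:480],(800,300),interpolation=cv2.INTER_CUBIC)
cv2.imwrite("pics/fin.png",np.vstack([np.hstack([a,b]),c])[:,:,::-1])
for lo in(130,150,170): print(ring(im,K,T,.086,.033,(.524,-.407),lo,.004))
# depth of disc top
zz=z;v,u=np.mgrid[:384,:512];d=np.stack([(u-K[0,2])/K[0,0]*zz,-(v-K[1,2])/K[1,1]*zz,-zz],-1)@T[:3,:3].T+T[:3,3]
r=np.hypot(d[...,0]-.524,d[...,1]+.4065);print("disc z",np.median(d[...,2][(r>.018)&(r<.029)&(d[...,2]>.05)]),"stem z",np.median(d[...,2][(r<.008)&(d[...,2]>.1)]))
go(.524,-.4063,.28)
E
```

```text
(array([ 0.51219122, -0.42793741]), np.float64(0.06497048357974812), 448)
(array([ 0.52338046, -0.40739867]), np.float64(0.06898275043279213), 511)
(array([ 0.52350617, -0.40734001]), np.float64(0.06801062314069484), 512)
disc z 0.08629009517144864 stem z 0.12143914190574759
t 36.3 pos [ 0.5238 -0.2665  0.3259] rot [-1.7998e+02  1.0000e-02  1.0000e-02] gap 1.001 units [0.005 3.495 1.148] roll 0.001
```

View pics/fin.png

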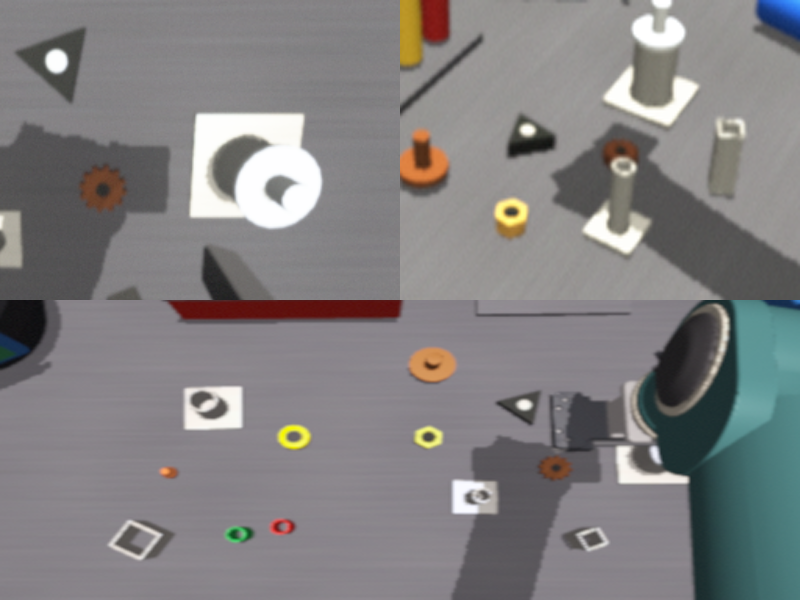

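The plug is seated: the disc top is at 86 mm and the stem top at 121 mm, as expected. All three tubes stand on their plates, the other objects are where they were, and the gripper is clear.

```bash
python3 -c "
from plant import robot
print(robot.close_job())"
```

```text
the job is handed in; nothing more can be done
None
```

The job is handed in at about 36 s: all three round tubes stand centred on their plates, each within about 0.5 mm in the wrist images. The silver plug is fully home in the widest tube, and nothing else was touched.

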